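# Run down the loose wing nut on the flower press

## Robot

A 6-joint arm with a two-finger parallel gripper is mounted at the origin on the work surface. World frame = base frame: x ahead of the robot, y to its left, z up, the work surface at z = 0. Lengths are in mm, angles in rad, forces in N, time in s.
With the tool pointing down it reaches from about 400 to 925 mm from the base axis. Payload 12.5 kg.
Tool frame: the origin (TCP) lies at the very end of the fingers, on their centre line; the grasp point (between the pads) lies grip_depth behind it (grip_depth is the distance from the TCP to the grasp point, in mm); z points along the fingers, y is the line along which they close (so a half turn about z gives the same grasp; the last joint's range is limited). The gripper opens to 95 mm and grips with 3 to 60 N. Pads are 20 mm wide; open, the fingers measure 119 mm over their backs; the gripper's body (75 mm by 180 mm) begins 59 mm behind the grasp point.
Start: joints at [-0.106, 0.491, 1.559, -0, 1.092, -0.106], TCP at [625.017, 0.021, 214.661] pointing down, gripper open.
Joint ranges: [-3.1, 3.1], [-0.84, 2.19], [0.05, 2.79], [-1.13, 4.28], [0.06, 2.93], [-2.69, 2.69]. Speed limits (rad/s): [2.22, 2.22, 2.79, 3.14, 3.14, 3.14].

## Interface

Orientations are given as [roll, pitch, yaw] about the fixed x, y, z axes, in that order (R = Rz(yaw) Ry(pitch) Rx(roll)).
In Python, from cell import state, read_camera, job_done, grip_depth gives the robot as it stands.
- The arm moves only by the tool drive_tool, never from a script. Its argument "targets" is a list of rows, each an object with "jaw": the opening, from 0 (shut) to 1 (fully open); "travel": the shift along the tool's x, y, z in m, a list of three; "twist": the turn about the tool's z in rad. In form: [{"jaw": jaw, "travel": [tx, ty, tz], "twist": twist}, ...]. A call has 1 to 8 rows; each row is the pose to reach, as a shift and turn from the pose commanded when the call began, along the tool's axes at that moment; what a row does not reach only later rows make up. A row lasts 1/12 s, in which the tool goes at most 41.7 mm and 7.16 degrees, less where a joint would pass 70% of its speed; a pose out of reach is approached as far as the arm can. A call with a gripper value outside its range is refused whole. The fingers move at their own pace and stop on an object; the grip force is fixed at half the most. Time passes only in rows, so rows that repeat a pose let the fingers close. It gives the time, the measured TCP pose, the force, the opening and the grip force at its end, in the units of the state.
- state(): the state, without advancing time (a new reading comes with each control period).
- read_camera(name): name is "scene" or "side" or "wrist"; returns a dict with "frame" (420x560x3 uint8, red, green, blue), "fx", "fy", "cx", "cy" (pixels), "R" (3x3) and "t" (3): a world point X has camera coordinates R X + t. Camera axes: x right, y down, z forward; pixel columns grow to the right and rows downward; lengths in mm; the calibration is good to about 2 mm. The wrist camera is an equidistant fisheye: a pixel r from the principal point sees the ray r / f radians off the axis. A picture is of the moment at which its call begins. There is no depth.
- job_done(): hands the job in; it is judged then, once.
The state is a dict: "t": time; "joints": joint angles; "qvel": joint speeds; "tau": joint torques, N m; "eef_pos": TCP position; "tcp_rot": TCP orientation; "ft_force": force on the tool from outside, world axes, zero at the start; "moment": the same for the moment, N m; "opening": opening from 0.0 (shut) to 1.0 (fully open); "grip_force": force on a finger pad.
Only numpy, scipy, OpenCV 4.12 (cv2) and the standard library are available. Lean on these libraries where they do the work, as an engineer would, in place of code of your own. Each camera call takes 0.05 s, during which the arm holds its last target. There are 200 camera calls.

## Task

The brass wing nut on the flower press has been left loose. Run it down clockwise, stroke by stroke, by pushing its wings round with a fingertip, until it is fully home and will turn no further, and then take the fingers away. Do not pinch or grip the nut and do not force it once it is home; leave the three steel nuts tight, the press standing where it is, and everything around it undisturbed.

Things in the scene. Friction and masses are not known exactly. Their poses are not given: they have to be found in the camera images.
- brass_nut (a joint): rad still to turn on the brass wing nut: 0 is home on its washer (a hard stop), positive is unscrewed, anticlockwise seen from above. It starts 4.5 to 9.5 rad loose and is run down by turning it clockwise seen from above. It turns easily (0.02 N m of friction, under 2 N of push on a wing), stays where it is left, and sinks 1.5 mm per turn
- brass_nut_mid (a point): point on the upright axis of the brass wing nut (the others are steel), half-way up its wings. One wing points along the x axis, the other along -x; z is up. A wing is a round upright ear 5 mm thick, from 6 to 28 mm from the axis (span 56 mm), from 11 mm below to 11 mm above this point. It lies 90 mm above the table when the nut is home, 1 to 2.3 mm higher when loose
- brass_bolt_tip (a point): top end of the upright bolt under the brass nut, on the nut's axis: 10 mm across, 98 mm above the table, 28 mm above the upper board of the press. Round it, the nut's hub is 20 mm across and reaches up to 15 mm above the board when home, so above that height only the bolt and the two wings are in a finger's way
- press_top (a point): centre of the top face of the flower press, 70 mm above the table, with the axes of the press. A loose press, 2.2 kg, that slides if a nut at its stop is pushed with 10 N or more: two dark wooden boards, 240 mm along x, 190 along y, paper between, four bolts at x = +/-90, y = +/-66 mm, each with a wing nut. The brass nut is at x = +90, y = +66 mm
- batten_mid (a point): centre of the top of the wooden stiffening batten beside the brass nut, at x = +50 mm on the press (its twin is at -50): 18 mm wide along x, 170 mm long along y, 28 mm high on the board. Its outer face is 31 mm from the nut's axis: a finger cannot pass right round the nut, but the sides away from the batten are free
- nut_a (a joint): angle in rad by which the steel wing nut at press x = +90, y = -66 mm has been loosened: 0 is tight (same size as the brass one)
- nut_b (a joint): the same for the steel wing nut at press x = -90, y = +66 mm: 0 is tight
- nut_c (a joint): the same for the steel wing nut at press x = -90, y = -66 mm: 0 is tight
- spool_mid (a point): centre of a small red ribbon spool, 43 mm across and 25 mm high, that stands loose on the press's upper board between the battens: bystander
- bead_jar_mid (a point): centre of a glass jar of beads with a white lid, 56 mm across, 72 mm high: bystander
- doll_mid (a point): point 50 mm up a turned wooden doll, red with a black cap, 48 mm across, 104 mm high: bystander
- card_stand_mid (a point): centre of the 64 mm wide, 40 mm high white base of a card stand: a stick carries a blank cream card 120 mm wide, whose top is 203 mm above the table: bystander
- marker: black marker pen lying on the table along its own x axis, 135 mm long, 14 mm thick; the origin is on the table under its middle: bystander
- calculator_mid (a point): centre of a grey pocket calculator, 125 x 78 x 14 mm, lying flat: bystander

How it is judged (in metres and radians):
At the end, for the whole second after the job is handed in: The brass wing nut is home, within 0.25 rad (about 14 degrees) of its stop, and still; the steel nuts are within 0.3 rad of tight; the press stands flat within 30 mm of where it was, and every bystander within 40 mm (value of joint brass_nut below 0.25 rad and velocity of joint brass_nut above -0.1 rad/s and value of joint each of nut_a, nut_b, nut_c below 0.3 rad and distance of press_top from where it was at the start of the episode below 0.03 m and angle between press_top's own z axis and vertical below 0.05 rad and distance of each of spool_mid, bead_jar_mid, doll_mid, card_stand_mid, marker, calculator_mid from where it was at the start of the episode below 0.04 m); the robot touches nothing.
It fails at once if the brass nut is pinched or gripped (a wing squeezed on both faces, both wings squeezed end to end, or the hub squeezed) ((contact force between the fingers and brass_nut_c1 above 15 N and contact force between the fingers and brass_nut_c2 above 15 N) or (contact force between the fingers and brass_nut_c3 above 15 N and contact force between the fingers and brass_nut_c4 above 15 N) or (contact force between the fingers and brass_nut_c1 above 3 N and contact force between the fingers and brass_nut_c2 above 3 N and contact force between the fingers and brass_nut_c3 above 3 N and contact force between the fingers and brass_nut_c4 above 3 N) or contact force between the fingers and brass_nut_c0 above 25 N).
It fails at once if the brass nut is forced with more than 30 N (contact force between the fingers and brass_nut above 30 N).
It fails at once if a steel nut is loosened by more than 0.3 rad (value of joint any of nut_a, nut_b, nut_c above 0.3 rad).
It fails at once if the press is shoved more than 30 mm, lifted or tipped (distance of press_top from where it was at the start of the episode above 0.03 m or height (world z) of press_top above 0.08 m or angle between press_top's own z axis and vertical above 0.1 rad).
It fails at once if a bystander is knocked, carried or lifted more than 40 mm from its place (distance of any of spool_mid, bead_jar_mid, doll_mid, card_stand_mid, marker, calculator_mid from where it was at the start of the episode above 0.04 m).
It also fails if it takes over 61 s, if anything falls off the work surface, if the arm or the gripper's body presses on something with over 40 N, if the wrist force passes 120 N, or if a joint passes its speed limit or range.

## Working session

There is one attempt and no reset: what is moved stays moved. The work goes in short steps, Python scripts to look and compute and a tool call to move; the robot and the scene stay as the last step left them, time stands still between calls to the robot, and variables do not carry over. Pictures are saved under pics/ and viewed, at most 10 in all, crops included, and the job is handed in when it is done.

Besides the shell and the picture viewer there is one more tool, called in YAML: its name, and indented under it one key for each argument. drive_tool: Moves the arm, as the interface text tells. Its arguments: {"type":"object","properties":{"targets":{"type":"array"}},"required":["targets"]}

```bash
mkdir -p pics; cat > h.py <<'E'
import numpy as np, cv2
from cell import state, read_camera, job_done, grip_depth
def shot(n,f):
    c=read_camera(n); cv2.imwrite('pics/'+f,c['frame'][:,:,::-1]); return c
def ray(c,u,v):
    R=np.array(c['R']);t=np.array(c['t'])
    d=np.array([(u-c['cx'])/c['fx'],(v-c['cy'])/c['fy'],1.]); return -R.T@t, R.T@d
def onz(c,u,v,z):
    o,d=ray(c,u,v); return o+d*(z-o[2])/d[2]
def proj(c,X):
    p=np.array(c['R'])@np.array(X,float)+np.array(c['t']); return c['fx']*p[0]/p[2]+c['cx'],c['fy']*p[1]/p[2]+c['cy']
def fproj(c,X):
    p=np.array(c['R'])@np.array(X,float)+np.array(c['t']); n=np.hypot(p[0],p[1]);th=np.arctan2(n,p[2])
    return c['fx']*th*p[0]/n+c['cx'],c['fy']*th*p[1]/n+c['cy']
def fonz(c,u,v,z):
    a=np.array([(u-c['cx'])/c['fx'],(v-c['cy'])/c['fy']]);th=np.hypot(*a)
    d=np.array([*(a/th*np.sin(th)),np.cos(th)]);R=np.array(c['R']);o=-R.T@np.array(c['t']);d=R.T@d
    return o+d*(z-o[2])/d[2]
E
python3 - <<'E'
from h import *
cs=[shot(n,n+'0.png') for n in('scene','side','wrist')]
for c in cs: print({k:np.round(c[k],3).tolist() for k in c if k!='frame'})
f=np.hstack([c['frame'] for c in cs[:2]])
print(state(),grip_depth)
E
```

```text
{'fx': 513.431, 'fy': 513.431, 'cx': 281.385, 'cy': 214.076, 'R': [[0.44, 0.898, 0.005], [0.726, -0.352, -0.591], [-0.529, 0.264, -0.806]], 't': [-241.528, -351.615, 1899.033]}
{'fx': 476.961, 'fy': 476.961, 'cx': 278.822, 'cy': 211.453, 'R': [[0.785, -0.62, -0.008], [-0.482, -0.603, -0.635], [0.389, 0.503, -0.772]], 't': [-426.139, 305.709, 997.238]}
{'fx': 325.192, 'fy': 325.192, 'cx': 282.599, 'cy': 211.261, 'R': [[1.0, -0.0, -0.001], [-0.0, -0.957, 0.29], [-0.001, -0.29, -0.957]], 't': [-624.951, -32.136, 391.711]}
{'t': 0.15, 'joints': array([-1.05561552e-01,  4.91425949e-01,  1.55928180e+00,  2.93298113e-05,
        1.09167471e+00, -1.05578427e-01]), 'qvel': array([-1.53320317e-03, -2.38105668e-03, -3.48269356e-03,  5.42796585e-04,
       -5.96355927e-05,  3.77223219e-04]), 'tau': array([ 3.16444048e-04, -6.12899423e+01, -2.58276522e+01,  6.91918633e-02,
        4.73701756e-02, -5.07232733e-05]), 'eef_pos': array([6.24844560e+02, 7.03380920e-02, 2.14202491e+02]), 'tcp_rot': array([-3.14080998e+00, -1.09103740e-04,  1.57079963e+00]), 'ft_force': array([-0.25424897,  0.54958259, -0.12814186]), 'moment': array([0.0234659 , 0.02712967, 0.01462705]), 'grip_force': 0.0, 'opening': 1.0016484753940373} 18.8
```

View pics/scene0.png

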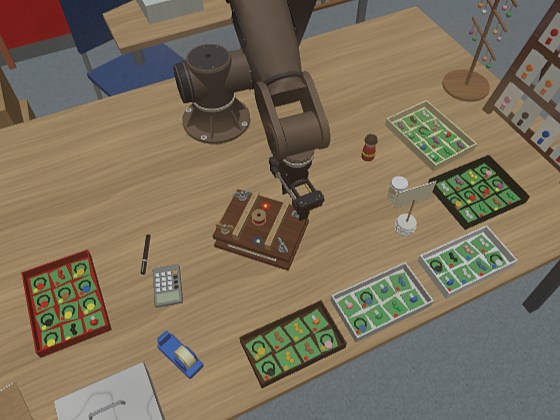

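View pics/side0.png

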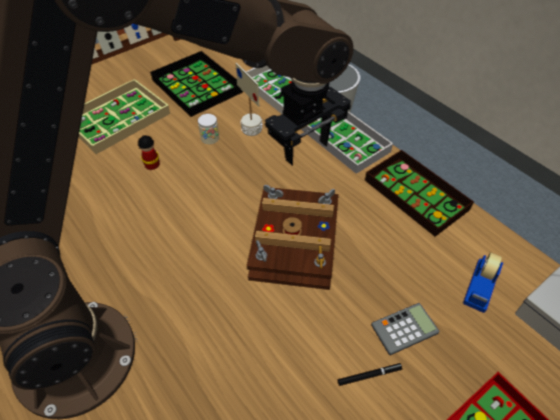

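View pics/wrist0.png

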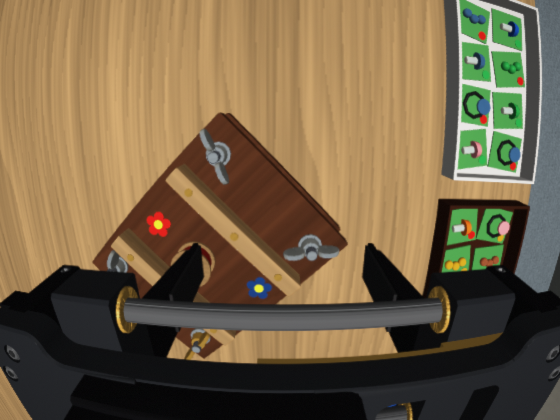

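The scene shows the press. The brass nut is at about (197,343) in the wrist view and (320,258) in the side view, with its batten towards the spool. I'll zoom in on both.

```bash
python3 - <<'E'
from h import *
w=cv2.imread('pics/wrist0.png')[300:375,160:235]; s=cv2.imread('pics/side0.png')[215:290,285:360]
w2=cv2.resize(w,(390,390),interpolation=2);s2=cv2.resize(s,(390,390),interpolation=2)
cv2.imwrite('pics/z1.png',np.hstack([w2,s2]))
W=read_camera('wrist');S=read_camera('side')
for n,p in dict(br=(198,342),a=(116,263),x=(216,155),y=(311,248)).items(): print(n,fonz(W,*p,98).round(1))
for n,p in dict(br=(320,256),l=(261,252),l2=(275,192),r2=(327,197)).items(): print(n,onz(S,*p,95).round(1))
E
```

```text
br [ 528.1 -160.6   98. ]
a [446. -62.  98.]
x [565.7  48.6  98. ]
y [652.3 -40.6  98. ]
br [ 522.4 -172.3   95. ]
l [428.1 -83.5  95. ]
l2 [560.9  36.6  95. ]
r2 [648.8 -54.5  95. ]
```

View pics/z1.png

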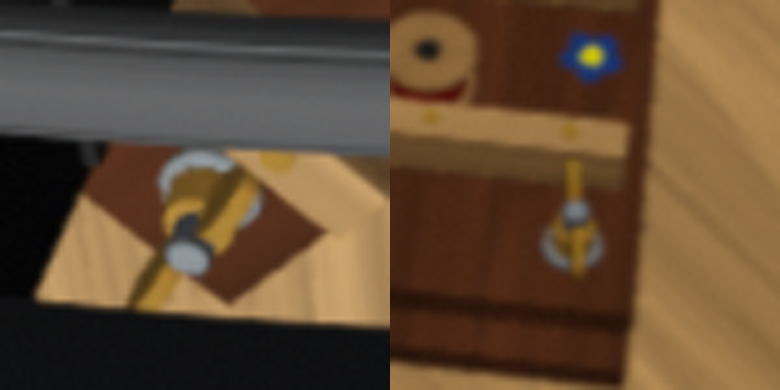

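```bash
python3 - <<'E'
from h import *
W=read_camera('wrist');S=read_camera('side')
print('W',fonz(W,196.2,349,98).round(1),'S',onz(S,320.6,255.4,98).round(1))
# outer batten dir: nuts diag dirs from wrist (far bolts)
P=[onz(S,*p,98)[:2] for p in((320.6,255.4),(261,252),(275,190),(327,195))]
for i,j in((0,3),(1,2),(1,0),(2,3)):
    d=P[j]-P[i]; print(i,j,np.linalg.norm(d).round(1),np.degrees(np.arctan2(d[1],d[0])).round(1))
w=fonz(W,216,155,98)-fonz(W,311,245,98);print(np.linalg.norm(w),np.degrees(np.arctan2(w[1],w[0])))
print(proj(S,(521,-172,98)))
f=cv2.imread('pics/side0.png')[175:295,235:350]
cv2.imwrite('pics/z2.png',cv2.resize(f,None,fx=5,fy=5,interpolation=2))
E
```

```text
W [ 524.3 -172.    98. ] S [ 522.9 -173.3   98. ]
0 3 176.8 43.5
1 2 184.9 42.5
1 0 130.3 -42.5
2 3 126.5 -46.1
122.08070652511749 135.12327712697564
(np.float64(319.5296530370007), np.float64(255.47357538291925))
```

View pics/z2.png

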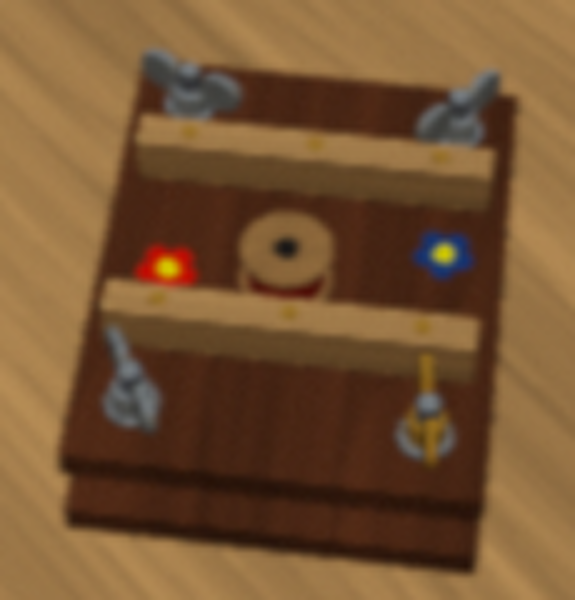

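The four nuts and both battens are clear. The brass bolt tip is at crop (429,402), with its wings nearly square to the batten. The batten screws at (155,297) and (423,326) give the angle.

```bash
python3 - <<'E'
from h import *
S=read_camera('side')
q=lambda x,y,z:onz(S,235+x/5,175+y/5,z)[:2]
def ang(a,b): d=b-a; print(np.linalg.norm(d).round(1),np.degrees(np.arctan2(d[1],d[0])).round(1))
ang(q(155,297,98),q(423,326,98)); ang(q(190,132,98),q(440,158,98)); ang(q(290,312,98),q(317,143,98))
ang(q(62,468,70),q(478,512,70))
ang(q(427,357,95),q(431,462,88)); ang(q(427,357,98),q(431,462,90))
print(q(429,402,98))
E
```

```text
121.0 -46.3
119.4 -46.5
100.5 43.3
183.1 -45.6
50.4 -129.0
49.6 -128.9
[ 523.28598721 -173.5784301 ]
```

drive_tool:
  targets:
    - {"jaw": 0, "travel": [-0.03, -0.013, 0], "twist": 0.115}
    - {"jaw": 0, "travel": [-0.06, -0.027, 0], "twist": 0.23}
    - {"jaw": 0, "travel": [-0.09, -0.04, 0], "twist": 0.345}
    - {"jaw": 0, "travel": [-0.12, -0.053, 0.01], "twist": 0.46}
    - {"jaw": 0, "travel": [-0.15, -0.067, 0.03], "twist": 0.575}
    - {"jaw": 0, "travel": [-0.18, -0.08, 0.05], "twist": 0.69}
    - {"jaw": 0, "travel": [-0.1902, -0.0849, 0.07], "twist": 0.806}
    - {"jaw": 0, "travel": [-0.1902, -0.0849, 0.0847], "twist": 0.806}

```text
t: 1.07
eef_pos: [538.7, -192.6, 128.6]
tcp_rot: [-3.141, 0.0, 0.754]
ft_force: [0.4, 0.3, -0.9]
opening: 0.497
grip_force: 0.0
```

drive_tool:
  targets:
    - {"jaw": 0, "travel": [0, 0, 0], "twist": 0}
    - {"jaw": 0, "travel": [0, 0, 0], "twist": 0}
    - {"jaw": 0, "travel": [0, 0, 0], "twist": 0}

```text
t: 1.32
eef_pos: [540.7, -190.0, 130.9]
tcp_rot: [3.141, -0.0, 0.766]
ft_force: [-0.0, 0.7, 0.7]
opening: 0.284
grip_force: 0.0
```

```bash
python3 - <<'E'
from h import *
S=shot('side','s1.png');W=shot('wrist','w1.png');s=state();print(s)
print(fproj(W,(523.5,-172.9,98)))
u,v=map(int,proj(S,(523.5,-172.9,98)))
a=cv2.resize(cv2.imread('pics/s1.png')[v-40:v+40,u-40:u+40],(400,400),interpolation=2)
w=cv2.resize(cv2.imread('pics/w1.png'),(400,300))
cv2.imwrite('pics/z3.png',np.hstack([a,np.vstack([w,np.zeros((100,400,3),np.uint8)])]))
E
```

```text
{'t': 1.4167, 'joints': array([-4.52903121e-01,  5.15431589e-01,  1.77856987e+00,  1.15095816e-04,
        8.45721240e-01,  3.51713818e-01]), 'qvel': array([ 0.00055759, -0.00031024,  0.00404608, -0.00307725, -0.00156572,
        0.00276122]), 'tau': array([-2.64254138e-01, -5.74818563e+01, -2.08916920e+01,  6.28428371e-02,
        1.18399988e-02, -7.33676978e-03]), 'eef_pos': array([ 540.79235043, -189.85654162,  131.08982031]), 'tcp_rot': array([ 3.13986690e+00, -7.25214325e-04,  7.66103764e-01]), 'ft_force': array([ 0.08239146,  0.37247127, -0.33457041]), 'moment': array([ 0.02185231,  0.10542712, -0.02594927]), 'grip_force': 0.0, 'opening': 0.2011519000345573}
(np.float64(246.55618776874385), np.float64(242.79121738279548))
```

View pics/z3.png

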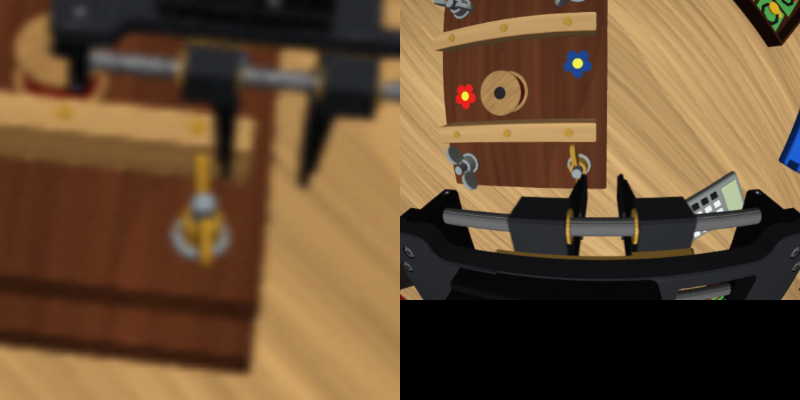

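The fingers are above the free side of the nut. The wrist view shows the bolt at about (248,241), against a predicted (247,243). Next I close the fingers fully and descend.

drive_tool:
  targets:
    - {"jaw": 0, "travel": [0, 0, 0], "twist": 0}
    - {"jaw": 0, "travel": [0, 0, 0], "twist": 0}
    - {"jaw": 0, "travel": [0, 0, 0], "twist": 0}
    - {"jaw": 0, "travel": [0, 0, 0], "twist": 0}
    - {"jaw": 0, "travel": [0, 0, 0.01], "twist": 0}
    - {"jaw": 0, "travel": [0, 0, 0.02], "twist": 0}
    - {"jaw": 0, "travel": [0, 0, 0.03], "twist": 0}
    - {"jaw": 0, "travel": [0, 0, 0.04], "twist": 0}

```text
t: 2.08
eef_pos: [539.8, -190.1, 88.4]
tcp_rot: [-3.141, 0.0, 0.765]
ft_force: [-0.1, 1.1, 1.1]
opening: 0.004
grip_force: 0.0
```

drive_tool:
  targets:
    - {"jaw": 0, "travel": [0, 0, 0], "twist": 0}
    - {"jaw": 0, "travel": [0, 0, 0], "twist": 0}

```text
t: 2.25
eef_pos: [539.8, -190.1, 89.0]
tcp_rot: [-3.14, 0.001, 0.765]
ft_force: [-0.2, 0.9, 0.4]
opening: 0.005
grip_force: 0.0
```

```bash
python3 - <<'E'
from h import *
def path(a,b,n=8,R=24):
    p=lambda d:np.array([-R*np.cos(np.radians(d)),R*np.sin(np.radians(d))])
    print(a,b,[ (p(a+(b-a)*i/n)-p(a)).round(1).tolist() for i in range(1,n+1)])
path(90,26);path(26,-38);path(-38,-102)
path(110,46);path(46,-18)
E
```

```text
90 26 [[-3.3, -0.2], [-6.6, -0.9], [-9.8, -2.1], [-12.7, -3.6], [-15.4, -5.6], [-17.8, -7.9], [-19.9, -10.6], [-21.6, -13.5]]
26 -38 [[-1.3, -3.1], [-2.1, -6.4], [-2.4, -9.7], [-2.3, -13.0], [-1.7, -16.3], [-0.7, -19.5], [0.8, -22.5], [2.7, -25.3]]
-38 -102 [[2.2, -2.5], [4.8, -4.6], [7.6, -6.4], [10.7, -7.8], [13.9, -8.7], [17.2, -9.2], [20.6, -9.2], [23.9, -8.7]]
110 46 [[-3.2, 0.9], [-6.5, 1.4], [-9.9, 1.4], [-13.2, 0.9], [-16.4, -0.0], [-19.5, -1.4], [-22.3, -3.1], [-24.9, -5.3]]
46 -18 [[-2.2, -2.5], [-4.1, -5.3], [-5.6, -8.3], [-6.6, -11.5], [-7.2, -14.8], [-7.3, -18.1], [-7.0, -21.4], [-6.2, -24.7]]
```

drive_tool:
  targets:
    - {"jaw": 0, "travel": [-0.0033, -0.0002, 0], "twist": 0}
    - {"jaw": 0, "travel": [-0.0066, -0.0009, 0], "twist": 0}
    - {"jaw": 0, "travel": [-0.0098, -0.0021, 0], "twist": 0}
    - {"jaw": 0, "travel": [-0.0127, -0.0036, 0], "twist": 0}
    - {"jaw": 0, "travel": [-0.0154, -0.0056, 0], "twist": 0}
    - {"jaw": 0, "travel": [-0.0178, -0.0079, 0], "twist": 0}
    - {"jaw": 0, "travel": [-0.0199, -0.0106, 0], "twist": 0}
    - {"jaw": 0, "travel": [-0.0216, -0.0135, 0], "twist": 0}

```text
t: 2.92
eef_pos: [514.9, -195.5, 90.1]
tcp_rot: [3.141, -0.0, 0.765]
ft_force: [0.9, -0.4, 0.0]
opening: 0.004
grip_force: 0.5
```

drive_tool:
  targets:
    - {"jaw": 0, "travel": [-0.0013, -0.0031, 0], "twist": 0}
    - {"jaw": 0, "travel": [-0.0021, -0.0064, 0], "twist": 0}
    - {"jaw": 0, "travel": [-0.0024, -0.0097, 0], "twist": 0}
    - {"jaw": 0, "travel": [-0.0023, -0.013, 0], "twist": 0}
    - {"jaw": 0, "travel": [-0.0017, -0.0163, 0], "twist": 0}
    - {"jaw": 0, "travel": [-0.0007, -0.0195, 0], "twist": 0}
    - {"jaw": 0, "travel": [0.0008, -0.0225, 0], "twist": 0}
    - {"jaw": 0, "travel": [0.0027, -0.0253, 0], "twist": 0}

```text
t: 3.58
eef_pos: [499.3, -174.9, 89.9]
tcp_rot: [-3.141, 0.0, 0.765]
ft_force: [-1.0, -1.7, -0.8]
opening: 0.003
grip_force: 0.4
```

```bash
python3 - <<'E'
from h import *
S=shot('side','s2.png');print(state()['ft_force'],state()['eef_pos'])
u,v=map(int,proj(S,(523.5,-172.9,98)))
cv2.imwrite('pics/z4.png',cv2.resize(cv2.imread('pics/s2.png')[v-40:v+40,u-40:u+40],(480,480),interpolation=2))
E
```

```text
[ 0.83414034 -0.74131559 -0.3360715 ] [ 499.24592631 -174.38272971   89.88453276]
```

View pics/z4.png

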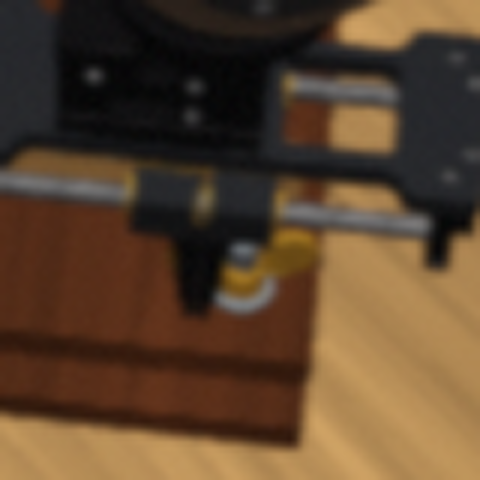

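The pushed wing has swung to the near-left under the finger. The other wing now points right at (290,250), so the nut turns freely. I'll finish this stroke and then reposition.

drive_tool:
  targets:
    - {"jaw": 0, "travel": [0.0022, -0.0025, 0], "twist": 0}
    - {"jaw": 0, "travel": [0.0048, -0.0046, 0], "twist": 0}
    - {"jaw": 0, "travel": [0.0076, -0.0064, 0], "twist": 0}
    - {"jaw": 0, "travel": [0.0107, -0.0078, 0], "twist": 0}
    - {"jaw": 0, "travel": [0.0139, -0.0087, 0], "twist": 0}
    - {"jaw": 0, "travel": [0.0172, -0.0092, 0], "twist": 0}
    - {"jaw": 0, "travel": [0.0206, -0.0092, 0], "twist": 0}
    - {"jaw": 0, "travel": [0.0239, -0.0087, 0], "twist": 0}

```text
t: 4.3
eef_pos: [511.1, -152.0, 89.9]
tcp_rot: [-3.141, -0.0, 0.765]
ft_force: [-0.5, -0.4, 0.5]
opening: 0.005
grip_force: 0.4
```

drive_tool:
  targets:
    - {"jaw": 0, "travel": [-0.002, -0.003, 0], "twist": 0}
    - {"jaw": 0, "travel": [-0.002, -0.003, -0.015], "twist": 0}
    - {"jaw": 0, "travel": [-0.002, -0.003, -0.03], "twist": 0}
    - {"jaw": 0, "travel": [-0.002, -0.003, -0.03], "twist": 0}
    - {"jaw": 0, "travel": [0.0, 0.015, -0.03], "twist": 0}
    - {"jaw": 0, "travel": [0.0032, 0.035, -0.03], "twist": 0}
    - {"jaw": 0, "travel": [0.0032, 0.0461, -0.03], "twist": 0}
    - {"jaw": 0, "travel": [0.0032, 0.0461, -0.03], "twist": 0}

```text
t: 4.97
eef_pos: [546.0, -184.7, 119.3]
tcp_rot: [3.141, -0.0, 0.764]
ft_force: [-0.4, 0.4, 0.3]
opening: 0.004
grip_force: 0.0
```

drive_tool:
  targets:
    - {"jaw": 0, "travel": [0, 0, 0], "twist": 0}
    - {"jaw": 0, "travel": [0, 0, 0.01], "twist": 0}
    - {"jaw": 0, "travel": [0, 0, 0.02], "twist": 0}
    - {"jaw": 0, "travel": [0, 0, 0.03], "twist": 0}
    - {"jaw": 0, "travel": [0, 0, 0.03], "twist": 0}
    - {"jaw": 0, "travel": [0, 0, 0.03], "twist": 0}

```text
t: 5.47
eef_pos: [544.6, -183.1, 89.0]
tcp_rot: [-3.14, 0.001, 0.765]
ft_force: [-0.5, -1.0, 0.1]
opening: 0.002
grip_force: 0.0
```

drive_tool:
  targets:
    - {"jaw": 0, "travel": [-0.0032, 0.0009, 0], "twist": 0}
    - {"jaw": 0, "travel": [-0.0065, 0.0014, 0], "twist": 0}
    - {"jaw": 0, "travel": [-0.0099, 0.0014, 0], "twist": 0}
    - {"jaw": 0, "travel": [-0.0132, 0.0009, 0], "twist": 0}
    - {"jaw": 0, "travel": [-0.0164, 0, 0], "twist": 0}
    - {"jaw": 0, "travel": [-0.0195, -0.0014, 0], "twist": 0}
    - {"jaw": 0, "travel": [-0.0223, -0.0031, 0], "twist": 0}
    - {"jaw": 0, "travel": [-0.0249, -0.0053, 0], "twist": 0}

```text
t: 6.13
eef_pos: [523.2, -197.1, 90.1]
tcp_rot: [3.141, -0.0, 0.765]
ft_force: [0.9, 0.8, 0.5]
opening: 0.006
grip_force: 0.4
```

drive_tool:
  targets:
    - {"jaw": 0, "travel": [-0.0022, -0.0025, 0], "twist": 0}
    - {"jaw": 0, "travel": [-0.0041, -0.0053, 0], "twist": 0}
    - {"jaw": 0, "travel": [-0.0056, -0.0083, 0], "twist": 0}
    - {"jaw": 0, "travel": [-0.0066, -0.0115, 0], "twist": 0}
    - {"jaw": 0, "travel": [-0.0072, -0.0148, 0], "twist": 0}
    - {"jaw": 0, "travel": [-0.0073, -0.0181, 0], "twist": 0}

```text
t: 6.63
eef_pos: [505.8, -188.9, 90.2]
tcp_rot: [3.14, -0.0, 0.765]
ft_force: [3.1, -1.6, 1.6]
opening: 0.004
grip_force: 1.3
```

```bash
python3 - <<'E'
from h import *
s=state();print(s['ft_force'],s['eef_pos'])
def path(a,b,n=4,R=24):
    p=lambda d:np.array([-R*np.cos(np.radians(d)),R*np.sin(np.radians(d))])
    print(a,b,[ (p(a+(b-a)*i/n)-p(a)).round(1).tolist() for i in range(1,n+1)])
for a in(-2,-27,-52,-77): path(a,a-25)
for a in(110,85,60,35,10,-15,-40,-65,-90): path(a,a-25)
E
```

```text
[ 3.08506964 -1.57706581  1.58451649] [ 505.78137081 -188.88253235   90.15396038]
-2 -27 [[0.2, -2.6], [0.7, -5.2], [1.5, -7.7], [2.6, -10.1]]
-27 -52 [[1.3, -2.3], [2.9, -4.4], [4.6, -6.3], [6.6, -8.0]]
-52 -77 [[2.1, -1.5], [4.4, -2.7], [6.9, -3.7], [9.4, -4.5]]
-77 -102 [[2.6, -0.4], [5.2, -0.6], [7.8, -0.5], [10.4, -0.1]]
110 85 [[-2.5, 0.8], [-5.1, 1.2], [-7.7, 1.4], [-10.3, 1.4]]
85 60 [[-2.6, -0.4], [-5.1, -1.0], [-7.6, -1.9], [-9.9, -3.1]]
60 35 [[-2.2, -1.4], [-4.2, -3.1], [-6.0, -5.0], [-7.7, -7.0]]
35 10 [[-1.4, -2.2], [-2.5, -4.6], [-3.4, -7.0], [-4.0, -9.6]]
10 -15 [[-0.3, -2.6], [-0.3, -5.2], [-0.1, -7.8], [0.5, -10.4]]
-15 -40 [[0.8, -2.5], [1.9, -4.9], [3.2, -7.1], [4.8, -9.2]]
-40 -65 [[1.8, -1.9], [3.8, -3.6], [5.9, -5.1], [8.2, -6.3]]
-65 -90 [[2.4, -1.0], [4.9, -1.7], [7.5, -2.1], [10.1, -2.2]]
-90 -115 [[2.6, 0.1], [5.2, 0.6], [7.7, 1.3], [10.1, 2.2]]
```

drive_tool:
  targets:
    - {"jaw": 0, "travel": [0.0002, -0.0026, 0], "twist": 0}
    - {"jaw": 0, "travel": [0.0007, -0.0052, 0], "twist": 0}
    - {"jaw": 0, "travel": [0.0015, -0.0077, 0], "twist": 0}
    - {"jaw": 0, "travel": [0.0026, -0.0101, 0], "twist": 0}

```text
t: 6.97
eef_pos: [500.2, -179.5, 89.8]
tcp_rot: [-3.141, 0.0, 0.765]
ft_force: [0.7, -1.4, -0.2]
opening: 0.007
grip_force: 0.5
```

drive_tool:
  targets:
    - {"jaw": 0, "travel": [0.0013, -0.0023, 0], "twist": 0}
    - {"jaw": 0, "travel": [0.0029, -0.0044, 0], "twist": 0}
    - {"jaw": 0, "travel": [0.0046, -0.0063, 0], "twist": 0}
    - {"jaw": 0, "travel": [0.0066, -0.008, 0], "twist": 0}

```text
t: 7.3
eef_pos: [499.6, -169.2, 89.9]
tcp_rot: [-3.141, 0.0, 0.765]
ft_force: [-0.8, -1.3, 0.3]
opening: 0.005
grip_force: 0.7
```

drive_tool:
  targets:
    - {"jaw": 0, "travel": [0.0021, -0.0015, 0], "twist": 0}
    - {"jaw": 0, "travel": [0.0044, -0.0027, 0], "twist": 0}
    - {"jaw": 0, "travel": [0.0069, -0.0037, 0], "twist": 0}
    - {"jaw": 0, "travel": [0.0094, -0.0045, 0], "twist": 0}

```text
t: 7.63
eef_pos: [503.4, -159.4, 89.9]
tcp_rot: [-3.141, 0.0, 0.765]
ft_force: [-0.6, -0.4, 0.0]
opening: 0.005
grip_force: 0.5
```

Still turning freely. I'll finish this stroke and reposition.

drive_tool:
  targets:
    - {"jaw": 0, "travel": [0.0026, -0.0004, 0], "twist": 0}
    - {"jaw": 0, "travel": [0.0052, -0.0006, 0], "twist": 0}
    - {"jaw": 0, "travel": [0.0078, -0.0005, 0], "twist": 0}
    - {"jaw": 0, "travel": [0.0104, -0.0001, 0], "twist": 0}

```text
t: 7.97
eef_pos: [511.0, -152.2, 89.9]
tcp_rot: [-3.142, -0.0, 0.765]
ft_force: [-1.0, -0.3, -0.4]
opening: 0.006
grip_force: 0.4
```

drive_tool:
  targets:
    - {"jaw": 0, "travel": [-0.002, -0.003, 0], "twist": 0}
    - {"jaw": 0, "travel": [-0.002, -0.003, -0.015], "twist": 0}
    - {"jaw": 0, "travel": [-0.002, -0.003, -0.03], "twist": 0}
    - {"jaw": 0, "travel": [-0.002, -0.003, -0.03], "twist": 0}
    - {"jaw": 0, "travel": [0.0, 0.015, -0.03], "twist": 0}
    - {"jaw": 0, "travel": [0.0032, 0.035, -0.03], "twist": 0}
    - {"jaw": 0, "travel": [0.0032, 0.0461, -0.03], "twist": 0}
    - {"jaw": 0, "travel": [0.0032, 0.0461, -0.03], "twist": 0}

```text
t: 8.63
eef_pos: [546.0, -184.7, 119.3]
tcp_rot: [3.141, -0.0, 0.764]
ft_force: [-0.4, 0.3, 0.3]
opening: 0.004
grip_force: 0.0
```

```bash
python3 - <<'E'
from h import *
S=shot('side','s3.png');print(state()['ft_force'],state()['eef_pos'])
u,v=map(int,proj(S,(523.5,-172.9,98)))
cv2.imwrite('pics/z5.png',cv2.resize(cv2.imread('pics/s3.png')[v-40:v+40,u-40:u+40],(480,480),interpolation=2))
E
```

```text
[-1.02801142 -0.14982876 -0.42271806] [ 544.85791728 -183.76344938  119.12941707]
```

View pics/z5.png

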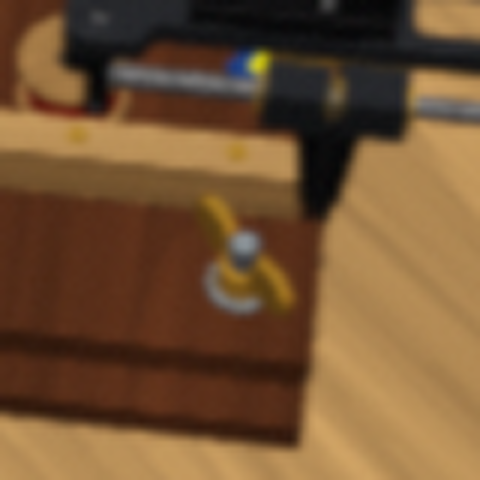

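After about 5.8 rad, one wing lies at (285,290), near-right and about 35° local, and the other at (215,210) near the batten. That is as planned. The third stroke goes in short steps, watching the force.

drive_tool:
  targets:
    - {"jaw": 0, "travel": [0, 0, 0.01], "twist": 0}
    - {"jaw": 0, "travel": [0, 0, 0.02], "twist": 0}
    - {"jaw": 0, "travel": [0, 0, 0.03], "twist": 0}
    - {"jaw": 0, "travel": [0, 0, 0.03], "twist": 0}
    - {"jaw": 0, "travel": [-0.0025, 0.0008, 0.03], "twist": 0}
    - {"jaw": 0, "travel": [-0.0051, 0.0012, 0.03], "twist": 0}
    - {"jaw": 0, "travel": [-0.0077, 0.0014, 0.03], "twist": 0}
    - {"jaw": 0, "travel": [-0.0103, 0.0014, 0.03], "twist": 0}

```text
t: 9.35
eef_pos: [538.5, -191.9, 90.3]
tcp_rot: [3.141, -0.0, 0.765]
ft_force: [0.3, 0.2, 0.5]
opening: 0.006
grip_force: 0.0
```

drive_tool:
  targets:
    - {"jaw": 0, "travel": [-0.0026, -0.0004, 0], "twist": 0}
    - {"jaw": 0, "travel": [-0.0051, -0.001, 0], "twist": 0}
    - {"jaw": 0, "travel": [-0.0076, -0.0019, 0], "twist": 0}
    - {"jaw": 0, "travel": [-0.0099, -0.0031, 0], "twist": 0}

```text
t: 9.68
eef_pos: [529.2, -196.4, 90.1]
tcp_rot: [3.141, -0.0, 0.765]
ft_force: [1.6, 1.2, -0.4]
opening: 0.004
grip_force: 0.3
```

drive_tool:
  targets:
    - {"jaw": 0, "travel": [-0.0022, -0.0014, 0], "twist": 0}
    - {"jaw": 0, "travel": [-0.0042, -0.0031, 0], "twist": 0}
    - {"jaw": 0, "travel": [-0.006, -0.005, 0], "twist": 0}
    - {"jaw": 0, "travel": [-0.0077, -0.007, 0], "twist": 0}

```text
t: 10.02
eef_pos: [518.7, -196.6, 90.0]
tcp_rot: [3.141, -0.0, 0.765]
ft_force: [2.0, 0.2, 0.5]
opening: 0.003
grip_force: 0.5
```

drive_tool:
  targets:
    - {"jaw": 0, "travel": [-0.0014, -0.0022, 0], "twist": 0}
    - {"jaw": 0, "travel": [-0.0025, -0.0046, 0], "twist": 0}
    - {"jaw": 0, "travel": [-0.0034, -0.007, 0], "twist": 0}
    - {"jaw": 0, "travel": [-0.004, -0.0096, 0], "twist": 0}

```text
t: 10.35
eef_pos: [510.6, -193.2, 90.3]
tcp_rot: [3.138, -0.001, 0.765]
ft_force: [6.1, -5.9, -3.0]
opening: 0.008
grip_force: 3.9
```

Force has risen to 8.5 N with a lag of about 1.5 mm, which suggests the stop. I'll hold, then check.

drive_tool:
  targets:
    - {"jaw": 0, "travel": [0, 0, 0], "twist": 0}
    - {"jaw": 0, "travel": [0, 0, 0], "twist": 0}

```text
t: 10.52
eef_pos: [510.2, -193.0, 90.2]
tcp_rot: [3.139, -0.001, 0.765]
ft_force: [4.9, -3.9, -1.6]
opening: 0.008
grip_force: 2.9
```

drive_tool:
  targets:
    - {"jaw": 0, "travel": [0, -0.0005, 0], "twist": 0}
    - {"jaw": 0, "travel": [0, -0.0005, 0], "twist": 0}

```text
t: 10.68
eef_pos: [510.2, -192.9, 90.3]
tcp_rot: [3.138, -0.001, 0.765]
ft_force: [5.7, -4.6, -2.5]
opening: 0.004
grip_force: 3.6
```

A steady 7 N without motion, where a free nut needs under 2 N, means the nut is at its stop. I'll withdraw and check.

drive_tool:
  targets:
    - {"jaw": 0, "travel": [-0.001, 0.004, 0], "twist": 0}
    - {"jaw": 0, "travel": [-0.003, 0.008, 0], "twist": 0}
    - {"jaw": 0, "travel": [-0.003, 0.008, -0.02], "twist": 0}
    - {"jaw": 0, "travel": [-0.003, 0.008, -0.05], "twist": 0}
    - {"jaw": 0, "travel": [-0.003, 0.04, -0.08], "twist": 0}
    - {"jaw": 0, "travel": [-0.003, 0.08, -0.1], "twist": 0}
    - {"jaw": 0, "travel": [-0.003, 0.08, -0.1], "twist": 0}
    - {"jaw": 0, "travel": [-0.003, 0.08, -0.1], "twist": 0}

```text
t: 11.35
eef_pos: [563.1, -253.3, 190.7]
tcp_rot: [3.14, -0.001, 0.764]
ft_force: [-1.4, -0.1, -1.7]
opening: 0.004
grip_force: 0.0
```

```bash
python3 - <<'E'
from h import *
S=shot('side','s4.png');print(state()['ft_force'],state()['eef_pos'])
a=cv2.resize(cv2.imread('pics/side0.png')[175:295,235:350],(390,407),interpolation=2)
b=cv2.resize(cv2.imread('pics/s4.png')[175:295,235:350],(390,407),interpolation=2)
cv2.imwrite('pics/z6.png',np.hstack([a,b]))
E
```

```text
[-0.43125753 -0.2658915  -1.12940511] [ 561.77629475 -251.95041419  189.40530646]
```

View pics/z6.png

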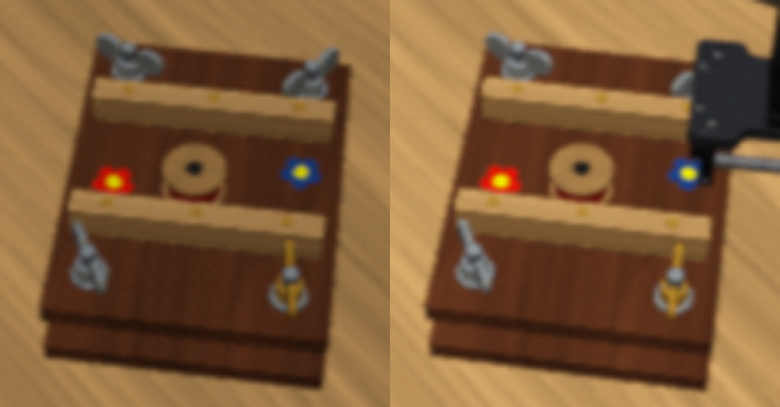

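The press, spool and steel nuts in view haven't moved. The brass wing now lies close to square with the batten, slightly clockwise of where it began. Next I'll touch the wing lightly again at the same place to confirm it is still against the stop.

drive_tool:
  targets:
    - {"jaw": 0, "travel": [0, -0.035, 0], "twist": 0}
    - {"jaw": 0, "travel": [0, -0.072, 0], "twist": 0}
    - {"jaw": 0, "travel": [0, -0.072, 0.03], "twist": 0}
    - {"jaw": 0, "travel": [0, -0.072, 0.06], "twist": 0}
    - {"jaw": 0, "travel": [0, -0.072, 0.085], "twist": 0}
    - {"jaw": 0, "travel": [0, -0.072, 0.1], "twist": 0}
    - {"jaw": 0, "travel": [0, -0.072, 0.1], "twist": 0}
    - {"jaw": 0, "travel": [0.003, -0.075, 0.1], "twist": 0}

```text
t: 12.07
eef_pos: [511.3, -195.1, 89.1]
tcp_rot: [-3.139, 0.001, 0.765]
ft_force: [-0.1, -0.3, 0.3]
opening: 0.004
grip_force: 0.0
```

drive_tool:
  targets:
    - {"jaw": 0, "travel": [0, -0.0015, 0], "twist": 0}
    - {"jaw": 0, "travel": [0, -0.003, 0], "twist": 0}
    - {"jaw": 0, "travel": [0, -0.003, 0], "twist": 0}

```text
t: 12.32
eef_pos: [510.5, -193.2, 91.0]
tcp_rot: [3.14, -0.001, 0.765]
ft_force: [-0.0, -0.3, 0.3]
opening: 0.005
grip_force: 0.1
```

drive_tool:
  targets:
    - {"jaw": 0, "travel": [0, -0.001, 0], "twist": 0}
    - {"jaw": 0, "travel": [0, -0.002, 0], "twist": 0}
    - {"jaw": 0, "travel": [0, -0.002, 0], "twist": 0}

```text
t: 12.57
eef_pos: [509.8, -192.6, 90.7]
tcp_rot: [3.139, -0.001, 0.765]
ft_force: [2.4, -3.8, 2.4]
opening: 0.003
grip_force: 2.5
```

drive_tool:
  targets:
    - {"jaw": 0, "travel": [0, -0.0005, 0], "twist": 0}
    - {"jaw": 0, "travel": [0, -0.001, 0], "twist": 0}
    - {"jaw": 0, "travel": [0, -0.001, 0], "twist": 0}

```text
t: 12.82
eef_pos: [509.6, -192.3, 90.7]
tcp_rot: [3.138, -0.001, 0.765]
ft_force: [5.3, -5.8, 3.1]
opening: 0.002
grip_force: 3.6
```

Firm stop at the same place, at about 8 N. I'll withdraw for good.

drive_tool:
  targets:
    - {"jaw": 0, "travel": [-0.001, 0.004, 0], "twist": 0}
    - {"jaw": 0, "travel": [-0.003, 0.008, 0], "twist": 0}
    - {"jaw": 0, "travel": [-0.003, 0.008, -0.02], "twist": 0}
    - {"jaw": 0, "travel": [-0.003, 0.008, -0.05], "twist": 0}
    - {"jaw": 0, "travel": [-0.003, 0.02, -0.08], "twist": 0}
    - {"jaw": 0, "travel": [-0.003, 0.03, -0.1], "twist": 0}
    - {"jaw": 0, "travel": [-0.003, 0.03, -0.1], "twist": 0}
    - {"jaw": 0, "travel": [-0.003, 0.03, -0.1], "twist": 0}

```text
t: 13.48
eef_pos: [526.8, -215.2, 190.2]
tcp_rot: [3.141, -0.0, 0.764]
ft_force: [-0.2, 0.7, 0.4]
opening: 0.004
grip_force: 0.0
```

drive_tool:
  targets:
    - {"jaw": 0, "travel": [0, 0, 0], "twist": 0}
    - {"jaw": 0, "travel": [0, 0, 0], "twist": 0}
    - {"jaw": 0, "travel": [0, 0, 0], "twist": 0}

```text
t: 13.73
eef_pos: [526.4, -214.6, 188.8]
tcp_rot: [-3.139, 0.001, 0.765]
ft_force: [0.6, 0.7, -0.4]
opening: 0.002
grip_force: 0.0
```

```bash
python3 -c "
from cell import *
print(job_done())"
```

```text
the job is handed in; nothing more can be done
None
```

I ran the brass wing nut down to its stop, confirmed by a second light push that met about 8 N at the same place, then withdrew the fingers and handed the job in at about 14 s; no verdict was returned.

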